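# Turn the phone over and hold it down in the test cradle

## Robot

A 6-joint arm with a two-finger parallel gripper is mounted at the origin on the work surface. World frame = base frame: x ahead of the robot, y to its left, z up, the work surface at z = 0. Lengths are in m, angles in rad, forces in N, time in s.
With the tool pointing down it reaches from about 0.25 to 0.775 m from the base axis. Payload 4 kg.
Tool frame: the origin (TCP) lies at the centre of the arm's flange, where the gripper is bolted on; the fingertips stand 199 mm ahead of it and the grasp point (between the pads) lies 180 mm ahead of it (robot.tcp_to_tips is the z of the fingertips in the tool frame, in m); z points along the fingers, y is the line along which they close (so a half turn about z gives the same grasp; the last joint's range is limited). The gripper opens to 94 mm and grips with 3 to 60 N. Pads are 16 mm wide; open, the fingers measure 119 mm over their backs; the gripper's body (75 mm by 177 mm) begins 78 mm behind the grasp point.
Start: joints at [1.207, 0.087, 1.371, -0, 1.684, -0.103], TCP at [0.142, 0.531, 0.405] pointing down, gripper open.
Joint ranges: [-3.1, 3.1], [-0.76, 2.03], [0.27, 2.55], [-1.08, 4.22], [0.17, 2.65], [-2.57, 2.57]. Speed limits (rad/s): [2.79, 2.79, 3.14, 3.14, 3.14, 3.14].

## Interface

Orientations are given as [roll, pitch, yaw] about the fixed x, y, z axes, in that order (R = Rz(yaw) Ry(pitch) Rx(roll)).
In Python, from bench import robot gives the robot as it stands.
- The arm moves only by the tool play_rows, never from a script. Its arguments are lists of equal length, an entry for each row: "translation": the shift along the tool's x, y, z scaled (see below), a list of three; "twist": the turn, a rotation vector about the tool's x, y, z scaled (see below), a list of three; "gripper": the opening, from -1 (shut) to 1 (fully open). A call has 1 to 8 rows; each row shifts and turns the commanded pose from where the row before left it, along the tool's axes as they then stand; what a row does not reach is not made up. The controller multiplies each number of a shift by 0.04 m and each number of a turn by 0.1 rad. A row lasts 1/10 s, in which the tool goes at most 50 mm and 8.59 degrees, less where a joint would pass 70% of its speed; a pose out of reach is approached as far as the arm can. A call with a number of a shift or a turn outside -1 to 1 is refused whole. A call with a gripper value outside its range is refused whole. The fingers move at their own pace and stop on an object; the grip force is fixed at half the most. Time passes only in rows, so rows that do not move let the fingers close. It gives the time, the measured TCP pose, the force, the opening and the grip force at its end, in the units of the state.
- robot.get_obs(): the state, without advancing time (a new reading comes with each control period).
- robot.snapshot(name): name is "scene" or "top"; returns the picture (420x560x3 uint8, red, green, blue); there is no depth.
- robot.camera_model(name): a dict with "camera_matrix" (3x3 intrinsics, pixels), "rvec" (rotation vector, rad) and "tvec" (3), from world to camera coordinates, as OpenCV has them. Camera axes: x right, y down, z forward; pixel columns grow to the right and rows downward; lengths in m; the calibration is good to about 2 mm. A picture is of the moment at which its call begins. camera_model takes no time and is no camera call.
- robot.close_job(): hands the job in; it is judged then, once.
Trained networks look in the newest picture that a camera, given by its name, has taken for a name from the list of things; names that differ only in an ending like _2 or _b are one class to them, and where a whole thing is asked for, a point or a joint stands for the part that bears it (a point fixed in the world has none). Each returns a list of dicts, best first, with "score" (0 to 1); they miss things now and then, are a little off and sometimes report something else, mostly with a low value. They report only what shows in the picture. A call takes as long as a camera call.
- robot.recognise(name, camera): "centre" ([x, y, z] in m, in world coordinates, good to about 4 mm: the middle of the surface that is visible of it).
- robot.spot_point(name, camera): "centre" ([x, y, z] in m, in world coordinates, good to about 4 mm: a listed point, or the origin of a listed thing).
The state is a dict: "time": time; "joint_positions": joint angles; "qvel": joint speeds; "joint_torque": joint torques, N m; "tool_pos": TCP position; "ee_rot": TCP orientation; "wrist_force": force on the tool from outside, world axes, zero at the start; "wrist_torque": the same for the moment, N m; "width": finger opening in m; "finger_force": force on a finger pad.
Only numpy, scipy, OpenCV 4.12 (cv2) and the standard library are available. Lean on these libraries where they do the work, as an engineer would, in place of code of your own. Each camera call takes 0.05 s, during which the arm holds its last target. There are 200 camera calls.

## Task

The phone leaning on the desk stand shows its back: take it off, turn it over so that its screen faces out, and put it port end down in the sloped test cradle, between the side fences. Slide it down the bed against the sprung plunger until its bottom edge is hard on the stop shoulders, firmly but without forcing it. The test runs only while it is held down, so finish while still holding it pressed there, flat and square on the bed, with the other things on the bench left where they are.

Things in the scene. Friction and masses are not known exactly. Their poses are not given: they have to be found in the camera images.
- phone: flat phone 150 (x) x 72 (y) x 9 mm (z), 190 g. Origin: middle of the back face (pale, camera bump in the corner -x +y, clear of the middle 18 mm). +x to the charge port end, +z out of the black screen. It starts leaning on the stand at 70 degrees from level, port end down, screen against the rest; its upper 62 mm stand free on both faces and can be gripped by the thickness, down along the slope
- phone_port (a point): middle of the phone's bottom edge (the charge port), 75 mm along +x from the phone's origin and half way through its thickness
- phone_top (a point): middle of the phone's top edge, 75 mm along -x from the phone's origin and half way through its thickness
- stand: black desk stand, fixed, base 110 x 90 mm; origin: middle of its underside, on the 4 mm mat; z up, open front to +x. The rest, 66 mm wide, leans back to -x at 70 degrees from level and reaches 88 mm up the slope from an 18 mm deep lip; lip and rest meet 30 mm in front of (+x) and 16 mm above the origin; top of the rest 99 mm above the origin
- cradle: grey test cradle with a sloped aluminium bed, fixed, base 120 wide, x from -95 to +75 mm; origin on its underside, on the 4 mm mat; z up, open front to +x. Behind the bed: a column 105 mm and an electronics box 62 mm high
- cradle_bed: the cradle's bed, 68 degrees from level. Origin: middle of the bed face on the stop line, 45 mm ahead of and above the cradle's origin. +x down the slope, +z out of the bed, y across. Bed from x = 0 to -95 mm; fences 9 mm proud, 80 mm apart at the bed, leaning out 20 degrees, flared above x = -82 mm. A phone in place has parallel axes, back on the bed, origin at x = -75 mm, y within 4 mm, z = 0
- cradle_stops: two steel stop shoulders at the foot of the bed, y = 11.5 to 40.5 mm either side, 14 mm proud of the bed; their upper faces, at x = 0 of cradle_bed, are the hard stop for the phone's bottom edge. Origin and axes as cradle_bed
- plunger_tip (a point): middle of the upper face of the white sprung plunger's head (16 mm wide, 9 mm high, its middle 6 mm off the bed) between the shoulders; at rest 10 mm up the slope from the shoulders
- plunger (a joint): how far the plunger is pressed down the slope, m: 0 at rest, about 0.010 with the phone on the shoulders (own end at 0.014). The spring pushes back 3.6 N at rest and 9.6 N at the shoulders, so it lifts a phone that is let go; the phone's weight alone does not press it in
- spare_phone: another phone of the same size, dark back, lying flat on the bench: not to be moved
- driver: red screwdriver, 150 mm long, lying on the mat along its x: not to be moved
- battery: black phone battery 92 x 36 x 5 mm lying on the mat: not to be moved
- suction: black suction cup 52 mm wide with a ring, 45 mm high: not to be moved
- dish: small steel dish, 72 mm wide, 22 mm high: not to be moved
- cleaner: blue bottle 52 mm wide, 120 mm high: not to be moved
- tweezers: steel tweezers lying flat, 120 mm long: not to be moved

How it is judged:
On the way:
1. the phone is off the stand and turned over: its screen faces out and up (angle between phone's own z axis and vertical below 1.45 rad and contact force between phone and stand below 0.01 N), for 0.1 s.
At the end, for the whole second after the job is handed in: fingers holding the phone, screen out, port end down between the fences: square within 0.08 rad and flat within 0.1 rad to the bed, bottom edge within 1.5 mm of the shoulders and pressing them with 1 to 40 N, plunger in by over 8.5 mm, at rest for the last second (angle between phone's own z axis and vertical below 1.35 rad and angle between the z axis of phone and the z axis of cradle_bed, either way round below 0.1 rad and angle between the x axis of phone and the x axis of cradle_bed, either way round below 0.08 rad and x of phone_port in the frame of cradle_bed above -0.0015 m and y of phone_port in the frame of cradle_bed between -0.007 and 0.007 m and z of phone_port in the frame of cradle_bed below 0.009 m and value of joint plunger above 0.0085 m and contact force between phone and cradle_stops between 1 and 40 N and contact force between the fingers and phone above 2 N and linear speed of phone below 0.01 m/s); the arm keeps its last pose, push and grip.
It fails at once if the phone is rammed on to the stops (over 80 N) (contact force between phone and cradle_stops above 80 N).
It fails at once if another thing on the bench is moved more than 20 mm (distance of any of spare_phone, driver, battery, suction, dish, cleaner, tweezers from where it was at the start of the episode above 0.02 m).
It also fails if it takes over 48 s, if anything falls off the work surface, if the arm or the gripper's body presses on something with over 40 N, if the wrist force passes 120 N, or if a joint passes its speed limit or range.

## Working session

There is one attempt and no reset: what is moved stays moved. The work goes in short steps, Python scripts to look and compute and a tool call to move; the robot and the scene stay as the last step left them, time stands still between calls to the robot, and variables do not carry over. Pictures are saved under pics/ and viewed, at most 10 in all, crops included, and the job is handed in when it is done.

Besides the shell and the picture viewer there is one more tool, called after "Emit:" by a JSON object that holds its "fn" and its "kwargs". play_rows: Moves the arm, as the interface text tells. Its arguments: {"type":"object","properties":{"translation":{"type":"array","items":{"type":"array","items":{"type":"number","minimum":-1,"maximum":1}}},"twist":{"type":"array","items":{"type":"array","items":{"type":"number","minimum":-1,"maximum":1}}},"gripper":{"type":"array","items":{"type":"number"}}},"required":["translation","twist","gripper"]}

```bash
ls; mkdir -p pics; python3 - <<'E'
from bench import robot
import cv2,numpy as np
for c in("scene","top"):
    im=robot.snapshot(c); cv2.imwrite(f"pics/{c}0.png",im[:,:,::-1])
    m=robot.camera_model(c); R=cv2.Rodrigues(np.array(m["rvec"]))[0]; print(c,np.round(m["camera_matrix"],1).tolist(),"pos",np.round(-R.T@np.array(m["tvec"]).ravel(),3), "fwd",R[2].round(3))
    for n in("phone","stand","cradle","cradle_bed","plunger_tip","phone_port","phone_top"):
        f=robot.spot_point(n,c)
        print(n,[(round(d["score"],2),np.round(d["centre"],3).tolist()) for d in f[:2]])
print(robot.get_obs()["time"])
E
```

```text
pics
scene [[398.2, 0.0, 280.2], [0.0, 398.2, 212.0], [0.0, 0.0, 1.0]] pos [0.907 0.249 0.82 ] fwd [-0.431 -0.366 -0.825]
phone [(0.68, [0.628, 0.209, 0.097]), (0.46, [0.666, -0.003, 0.004])]
stand [(0.65, [0.617, 0.209, 0.004])]
cradle [(0.71, [0.535, -0.144, 0.005]), (0.69, [0.586, -0.134, 0.059])]
cradle_bed [(0.57, [0.578, -0.136, 0.048]), (0.24, [0.534, -0.146, 0.002])]
plunger_tip [(0.41, [0.585, -0.134, 0.061])]
phone_port [(0.72, [0.653, 0.21, 0.021])]
phone_top [(0.77, [0.6, 0.206, 0.163])]
top [[428.6, 0.0, 278.3], [0.0, 428.6, 200.6], [0.0, 0.0, 1.0]] pos [ 0.302 -0.075  1.27 ] fwd [ 0.206  0.014 -0.978]
phone [(0.54, [0.594, 0.209, 0.159]), (0.48, [0.632, 0.209, 0.095])]
stand [(0.58, [0.612, 0.203, 0.003]), (0.55, [0.662, -0.001, 0.007])]
cradle [(0.65, [0.537, -0.147, 0.005])]
cradle_bed [(0.86, [0.582, -0.136, 0.047])]
plunger_tip [(0.4, [0.582, -0.13, 0.061])]
phone_port [(0.73, [0.645, 0.208, 0.021]), (0.71, [0.306, -0.313, -0.002])]
phone_top [(0.76, [0.595, 0.209, 0.161]), (0.55, [0.777, -0.117, 0.001])]
0.8
```

View pics/scene0.png

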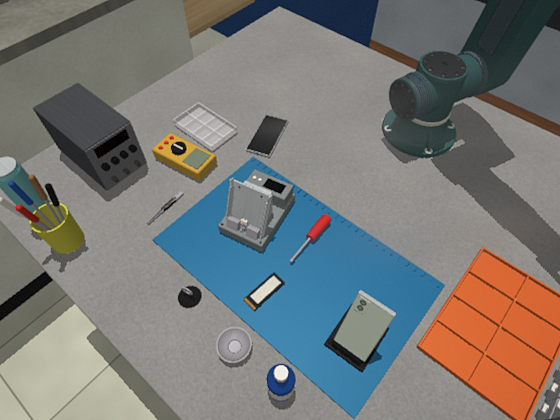

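View pics/top0.png

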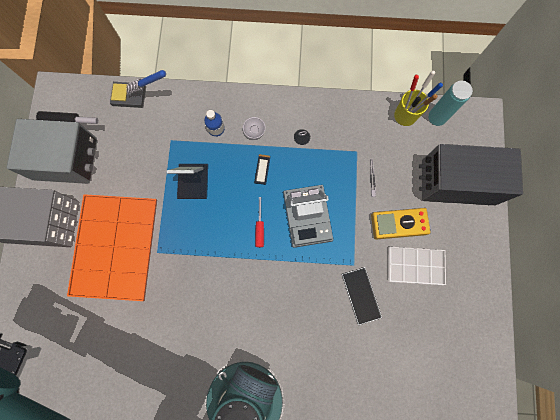

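```bash
python3 - <<'E'
import cv2,numpy as np
def crop(im,x,y,w,h,s): return cv2.resize(im[y:y+h,x:x+w],None,fx=s,fy=s,interpolation=cv2.INTER_CUBIC)
a=cv2.imread("pics/scene0.png");b=cv2.imread("pics/top0.png")
cv2.imwrite("pics/c1.png",np.hstack([crop(a,320,280,80,100,5),crop(a,215,165,80,100,5)]))
cv2.imwrite("pics/c2.png",np.hstack([crop(b,155,155,66,75,6),crop(b,275,178,66,75,6)]))
from bench import robot
o=robot.get_obs(); print({k:np.round(v,3).tolist() for k,v in o.items()})
print([x for x in dir(robot) if x[0]!='_'])
E
```

```text
{'time': 0.8, 'joint_positions': [1.207, 0.087, 1.371, 0.0, 1.684, -0.103], 'qvel': [-0.001, -0.002, 0.001, -0.001, 0.001, -0.002], 'joint_torque': [0.001, -33.999, -30.258, 0.072, 0.023, -0.0], 'tool_pos': [0.142, 0.531, 0.405], 'ee_rot': [3.141, -0.0, 2.881], 'wrist_force': [0.441, -0.352, 0.494], 'wrist_torque': [-0.041, 0.002, -0.01], 'finger_force': 0.0, 'width': 0.094}
['IKError', 'camera_model', 'close_job', 'get_obs', 'recognise', 'snapshot', 'spot_point', 'tcp_to_tips']
```

View pics/c1.png

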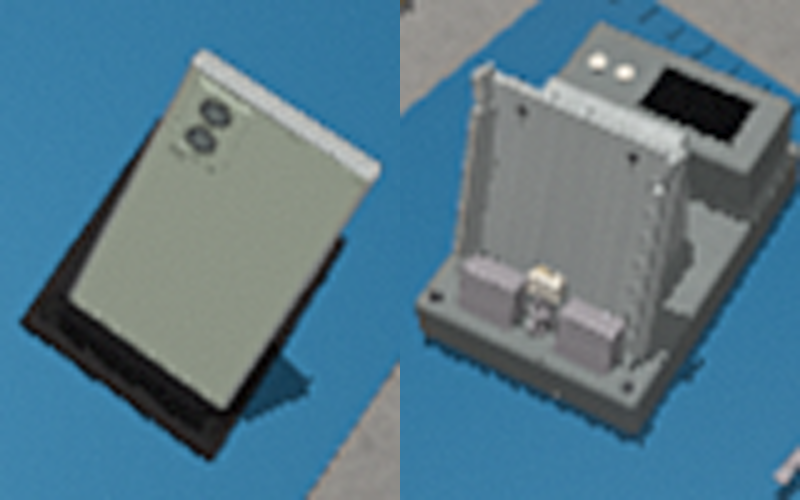

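View pics/c2.png

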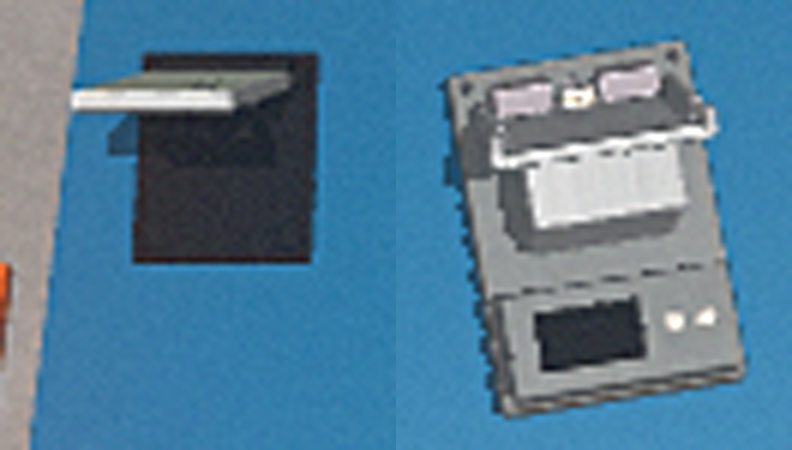

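```bash
cat > h.py <<'E'
import numpy as np, cv2
from scipy.spatial.transform import Rotation as Ro
from scipy.optimize import least_squares
def plan(p,R,pt,Rt,n,nd=2):
    """rows from pose (p,R) to (pt,Rt) in n rows, rounded; prints them and the end error"""
    p=np.array(p,float);T=[];W=[]
    for i in range(n):
        k=n-i
        w=np.round((R.inv()*Rt).as_rotvec()/k/.1,nd); t=np.round(R.inv().apply(pt-p)/k/.04,nd)
        p=p+R.apply(t*.04); R=R*Ro.from_rotvec(w*.1)
        T.append(t.tolist());W.append(w.tolist())
    print("T",T);print("W",W);print("max",np.abs(T).max(),np.abs(W).max(),"err",np.round(pt-p,4),(R.inv()*Rt).magnitude().round(4))
    return p,R
def pose(o): return np.array(o["tool_pos"]),Ro.from_euler("xyz",o["ee_rot"])
E
cat > v.py <<'E'
from h import *
from bench import robot
M={c:robot.camera_model(c) for c in("scene","top")}
def proj(c,P):
    m=M[c];return cv2.projectPoints(np.array(P,float),np.array(m["rvec"],float),np.array(m["tvec"],float),np.array(m["camera_matrix"]),None)[0][:,0]
def px(q,s,x,y): return (np.array(q,float)+.5)/s-.5+[x,y]
# phone: back corners & screen-side top corners, phone frame
A=[[-.075,.036,0],[-.075,-.036,0],[.075,-.036,0],[.075,.036,0],[-.075,.036,.009],[-.075,-.036,.009]]
a=px([[190,78],[368,180],[225,410],[70,300],[203,50],[380,160]],5,320,280)
B=[[-.075,.036,.009],[-.075,-.036,.009],[-.075,.036,0],[-.075,-.036,0]]
b=px([[235,109],[71,109],[243,90],[77,90]],6,155,155)
def pR(v): 
    t=np.radians(v[4]); R=np.array([[np.cos(t),0,-np.sin(t)],[0,-1,0],[-np.sin(t),0,-np.cos(t)]])
    return Ro.from_euler("z",v[3])*Ro.from_matrix(R)
f=lambda v:np.r_[(proj("scene",pR(v).apply(A)+v[:3])-a).ravel(),(proj("top",pR(v).apply(B)+v[:3])-b).ravel()]
s=least_squares(f,[.63,.21,.095,0,70],x_scale=[.01,.01,.01,.1,5]);print("phone",s.x.round(4),np.abs(s.fun).max().round(2),s.fun.round(1))
# cradle: x y yaw, base height
C=[[.075,-.06,0],[.075,.06,0]];c=px([[20,340],[240,438]],5,215,165)
D=[[-.095,.06,0],[-.095,-.06,0]];d=px([[108,415],[351,380]],6,275,178)
bed=np.radians(68);bx=np.array([np.cos(bed),0,-np.sin(bed)]);bz=np.array([np.sin(bed),0,np.cos(bed)])
def bp(x,y,z): return np.array([.045,0,.045])+x*bx+z*bz+np.array([0,y,0])
E_=[bp(0,-40.5e-3,.014),bp(0,-11.5e-3,.014),bp(0,11.5e-3,.014),bp(0,40.5e-3,.014)]
e=px([[64,284],[118,308],[160,315],[224,344]],5,215,165)
F=[[.045,y,.045] for y in (0,)]
W=lambda v,P:Ro.from_euler("z",v[2]).apply(P)+[v[0],v[1],.004]
g=lambda v:np.r_[(proj("scene",W(v,C))-c).ravel(),(proj("top",W(v,D))-d).ravel(),(proj("scene",W(v,E_))-e).ravel()]
r=least_squares(g,[.535,-.145,.15]);print("cradle",r.x.round(4),r.fun.round(1)); print("bed origin",W(r.x,[.045,0,.045])[0:1], W(r.x,[bp(-.01,0,.006)]))
np.savez("fit.npz",phone=s.x,cradle=r.x)
im=[cv2.imread(f"pics/{k}0.png") for k in("scene","top")]
outs=[]
for k,c_,boxes in((0,"scene",[(320,280),(215,165)]),(1,"top",[(155,155),(275,178)])):
    L=[pR(s.x).apply(A[:4])+s.x[:3], W(r.x,[bp(0,-.04,0),bp(0,.04,0),bp(-.095,.04,0),bp(-.095,-.04,0)]),W(r.x,[[.075,-.06,0],[.075,.06,0],[-.095,.06,0],[-.095,-.06,0]])]
    for (x,y) in boxes:
        z=cv2.resize(im[k][y:y+75,x:x+80] if 0 else im[k][y:y+100,x:x+80],None,fx=3.75,fy=3.0 and 3.75,interpolation=cv2.INTER_CUBIC)
        for q in L: cv2.polylines(z,[np.int32(((proj(c_,q)+.5-[x,y])*3.75).round())],True,(0,0,255),1)
        outs.append(z[:299])
cv2.imwrite("pics/ov.png",np.vstack([np.hstack(outs[:2]),np.hstack(outs[2:])]))
E
python3 v.py
```

```text
phone [ 0.6269  0.2098  0.0928  0.09   71.3553] 2.26 [-0.8 -2.3  0.8  0.7  0.5 -0.1 -0.4  0.  -1.3  0.3  0.2  1.3  0.2 -0.
  0.6  0.7 -1.3 -0.2 -0.6  0.5]
cradle [ 0.537  -0.1435  0.2509] [ 0.2  1.   0.5  1.3  0.3  0.9 -0.5 -0.9 -0.2 -1.6  0.  -1.6  0.4  0.8
 -1.1 -0.1]
bed origin [0.58061534] [[ 0.58237547 -0.13191071  0.06051948]]
```

View pics/ov.png

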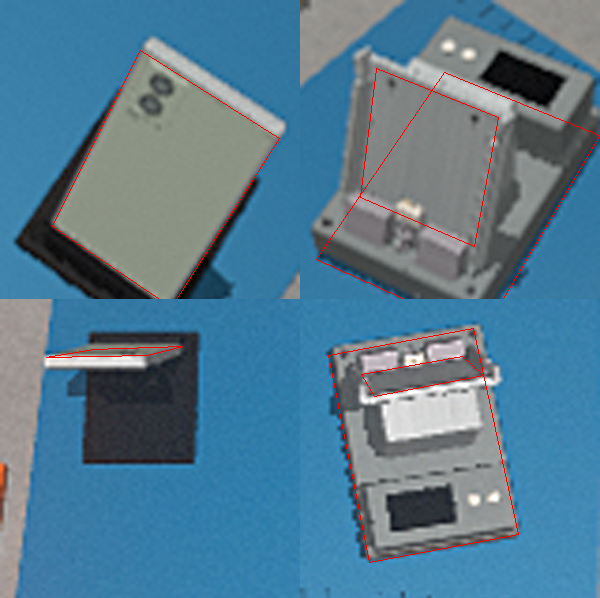

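Emit:
{"fn": "play_rows", "kwargs": {"translation": [[-0.88,-0.4,-0.16],[-0.88,-0.4,-0.16],[-0.88,-0.4,-0.16],[-0.88,-0.4,-0.16],[-0.88,-0.4,-0.16],[-0.88,-0.4,-0.16],[-0.88,-0.4,-0.16],[-0.88,-0.4,-0.16]], "twist": [[0,0,0],[0,0,0],[0,0,0],[0,0,0],[0,0,0],[0,0,0],[0,0,0],[0,0,0]], "gripper": [1,1,1,1,1,1,1,1]}}

```text
time: 1.6
tool_pos: [0.3818, 0.3339, 0.4564]
ee_rot: [3.141, 0.0, 2.881]
wrist_force: [-0.4, 0.3, 0.2]
width: 0.0939
finger_force: 0.0
```

```bash
cat >> h.py <<'E'
def log():
    from bench import robot
    import json
    o=robot.get_obs(); o={k:np.array(v).tolist() for k,v in o.items()}
    open("log.jsonl","a").write(json.dumps(o)+"\n"); return o
E
python3 -c "
from h import *
o=log();print({k:np.round(o[k],4).tolist() for k in('time','joint_positions','tool_pos','ee_rot')})"
```

```text
{'time': 1.6, 'joint_positions': [0.6066, -0.013, 1.3728, 0.0001, 1.7812, -0.7034], 'tool_pos': [0.3818, 0.3339, 0.4564], 'ee_rot': [3.141, 0.0004, 2.8809]}
```

Emit:
{"fn": "play_rows", "kwargs": {"translation": [[0,0,-0.4],[0,0,-0.4],[0,0,-0.4],[0,0,-0.4]], "twist": [[-0.8,0.8,0],[-0.8,0.8,0],[-0.8,0.8,0],[-0.8,0.8,0]], "gripper": [1,1,1,1]}}

```text
time: 2.0
tool_pos: [0.3863, 0.3256, 0.5196]
ee_rot: [2.806, -0.316, 2.935]
wrist_force: [0.4, 0.5, -0.3]
width: 0.094
finger_force: 0.0
```

```bash
python3 -c "
from h import *
o=log();print({k:np.round(o[k],4).tolist() for k in('time','joint_positions','tool_pos','ee_rot')})
q=o['joint_positions']
for s in (1,-1):
  R=Ro.from_euler('z',q[0])*Ro.from_euler('y',q[1]+q[2])*Ro.from_euler('z',s*q[3])*Ro.from_euler('y',q[4])*Ro.from_euler('z',q[5]+np.pi/2)
  print(s,(R.inv()*pose(o)[1]).as_rotvec())
"
```

```text
{'time': 2.0, 'joint_positions': [0.4538, -0.0278, 1.2936, 0.4794, 1.8738, -0.7105], 'tool_pos': [0.3863, 0.3256, 0.5196], 'ee_rot': [2.8062, -0.3165, 2.9352]}
1 [-1.04083409e-16  5.06539255e-16 -4.37150316e-16]
-1 [-0.5968494   0.69365907 -0.28603649]
```

```bash
cat > k.py <<'E'
from h import *
import json
ez=np.array([0,0,1.]);ex=np.array([1.,0,0])
def wr(q): return Ro.from_euler('z',q[0])*Ro.from_euler('y',q[1]+q[2])*Ro.from_euler('z',q[3])*Ro.from_euler('y',q[4])*Ro.from_euler('z',q[5]+np.pi/2)
def cols(q):
    Z=Ro.from_euler('z',q[0]);F=Z*Ro.from_euler('y',q[1]+q[2])
    return np.array([Z.apply(ex),ez,(Z*Ro.from_euler('y',q[1])).apply(ez),F.apply(ex),F.apply(ez),wr(q).apply(ez)]).T
D=[([1.207,0.087,1.371,0,1.684,-0.103],[.142,.531,.405])]+[(o["joint_positions"],o["tool_pos"]) for o in map(json.loads,open("log.jsonl"))]
A=np.vstack([cols(q) for q,p in D]);b=np.hstack([p for q,p in D])
L=np.linalg.lstsq(A,b,rcond=1e-6)[0]
def fk(q): return cols(q)@L,wr(q)
lo=np.array([-3.1,-.76,.27,-1.08,.17,-2.57]);hi=np.array([3.1,2.03,2.55,4.22,2.65,2.57])
def ik(p,R,seed=(0,.3,1.4,0,1.6,0)):
    """unbounded q6 branch kept near seed"""
    def f(q):
        P,S=fk(q);return np.r_[(P-p)*5,(S.inv()*R).as_rotvec()]
    s=least_squares(f,seed);return s.x,np.abs(s.fun).max()
F=np.load("fit.npz")
def phoneR(v):
    t=np.radians(v[4]);return Ro.from_euler("z",v[3])*Ro.from_matrix(np.array([[np.cos(t),0,-np.sin(t)],[0,-1,0],[-np.sin(t),0,-np.cos(t)]]))
ph=F["phone"].copy();ph[4]=70
Rph=phoneR(ph);pph=ph[:3]
cr=F["cradle"];t=np.radians(68)
Rbed=Ro.from_euler("z",cr[2])*Ro.from_matrix(np.array([[np.cos(t),0,np.sin(t)],[0,1,0],[-np.sin(t),0,np.cos(t)]]))
pbed=Ro.from_euler("z",cr[2]).apply([.045,0,.045])+[cr[0],cr[1],.004]
def tool(pp,Rp,al,depth,sg,yoff=0.):
    """tool pose gripping phone: al tilt in phone plane, depth of grasp point from the top, sg: tool y = sg*phone z"""
    z=np.array([np.cos(al),np.sin(al),0]);y=np.array([0,0,sg*1.]);x=np.cross(y,z)
    R=Rp*Ro.from_matrix(np.array([x,y,z]).T)
    return pp+Rp.apply([-.075+depth,yoff,.0045])-.18*R.apply(ez),R
E
python3 - <<'E'
from k import *
print("L",L.round(4),"res",np.abs(A@L-b).max())
for sg in(1,-1):
  for al in np.radians([-40,-30,-20,-10,0,10,20,30,40]):
    out=[]
    for pp,Rp in((pph,Rph),(pbed+Rbed.apply([-.075,0,0]),Rbed)):
        best=None
        for s6 in(-2.4,0,2.4):
            q,e=ik(*tool(pp,Rp,al,.03,sg),seed=(0,.3,1.4,0,1.6,s6))
            if e<1e-3:
                m=np.minimum(q-lo,hi-q).min()
                if best is None or m>best[0]: best=(m.round(2),q.round(2).tolist())
        out.append(best)
    print(sg,np.degrees(al).round(),out)
E
```

```text
L [0.0704 0.2799 0.4869 0.1273 0.4226 0.2788] res 0.05257894391792434
1 -40.0 [(np.float64(0.17), [-0.19, 0.25, 1.74, 0.83, 1.2, 2.4]), (np.float64(0.22), [0.31, -0.12, 2.07, -0.86, 1.06, 0.6])]
1 -30.0 [(np.float64(-0.05), [-0.07, 0.13, 1.77, 0.66, 1.09, 2.62]), (np.float64(0.5), [0.13, -0.22, 2.03, -0.58, 0.97, 0.23])]
1 -20.0 [(np.float64(-0.33), [0.08, 0.06, 1.76, 0.42, 1.02, 2.9]), (np.float64(0.51), [-0.09, -0.25, 1.98, -0.25, 0.96, -0.17])]
1 -10.0 [(np.float64(-0.5), [0.24, 0.03, 1.74, 0.14, 1.01, -3.07]), (np.float64(0.55), [-0.29, -0.21, 1.9, 0.05, 1.04, -0.52])]
1 0.0 [(np.float64(-0.21), [0.41, 0.06, 1.69, -0.12, 1.06, -2.78]), (np.float64(0.64), [-0.46, -0.12, 1.81, 0.27, 1.17, -0.78])]
1 10.0 [(np.float64(0.02), [0.55, 0.13, 1.63, -0.34, 1.16, -2.55]), (np.float64(0.77), [-0.58, 0.01, 1.7, 0.41, 1.32, -0.95])]
1 20.0 [(np.float64(0.19), [0.67, 0.23, 1.55, -0.5, 1.3, -2.38]), (np.float64(0.92), [-0.67, 0.16, 1.59, 0.51, 1.48, -1.06])]
1 30.0 [(np.float64(0.31), [0.75, 0.36, 1.46, -0.62, 1.44, -2.26]), (np.float64(1.02), [-0.72, 0.31, 1.47, 0.58, 1.63, -1.13])]
1 40.0 [(n
[... 567 characters left out ...]
, 0.07]), (np.float64(-0.05), [-0.29, -0.21, 1.9, 0.05, 1.04, 2.62])]
-1 0.0 [(np.float64(0.82), [0.41, 0.06, 1.69, -0.12, 1.06, 0.36]), (np.float64(0.21), [-0.46, -0.12, 1.81, 0.27, 1.17, 2.36])]
-1 10.0 [(np.float64(0.74), [0.55, 0.13, 1.63, -0.34, 1.16, 0.59]), (np.float64(0.38), [-0.58, 0.01, 1.7, 0.41, 1.32, 2.19])]
-1 20.0 [(np.float64(0.58), [0.67, 0.23, 1.55, -0.5, 1.3, 0.76]), (np.float64(0.49), [-0.67, 0.16, 1.59, 0.51, 1.48, 2.08])]
-1 30.0 [(np.float64(0.46), [0.75, 0.36, 1.46, -0.62, 1.44, 0.88]), (np.float64(0.55), [-0.72, 0.31, 1.47, 0.58, 1.63, 2.02])]
-1 40.0 [(np.float64(0.37), [0.82, 0.5, 1.36, -0.71, 1.59, 0.96]), (np.float64(0.59), [-0.76, 0.47, 1.34, 0.64, 1.78, 1.98])]
```

```bash
python3 - <<'E'
from k import *
from bench import robot
m=robot.camera_model("top");K=np.array(m["camera_matrix"]);R=cv2.Rodrigues(np.array(m["rvec"],float))[0];tv=np.array(m["tvec"]).ravel()
def bp(u,z):
    u=(np.array(u)+.5)/6-.5+[155,155]; d=R.T@np.linalg.inv(K)@[u[0],u[1],1]; c=-R.T@tv; return (c+d*(z-c[2])/d[2]).round(4)
for z in(.006,.015): print([bp(u,z)[:2] for u in((133,262),(312,262),(318,55),(145,55))])
print("top",pph+Rph.apply([-.075,0,.0045]),"port",pph+Rph.apply([.075,0,.0045]))
al=np.radians(10)
pt,Rt=tool(pph,Rph,al,.028,-1,-.003)
print("grasp tool",pt.round(4),Rt.as_matrix().round(3).tolist())
o=json.loads(open("log.jsonl").readlines()[-1]);p,Rn=pose(o)
pre=pt-Rt.apply(ez)*.14
print((Rn.inv()*Rt).magnitude())
plan(p,Rn,pre,Rt,16)
E
```

```text
[array([0.5564, 0.249 ]), array([0.5621, 0.1591]), array([0.6702, 0.1667]), array([0.6646, 0.255 ])]
[array([0.5546, 0.2467]), array([0.5602, 0.1574]), array([0.6676, 0.1649]), array([0.662 , 0.2526])]
top [0.5971796  0.20715582 0.16174937] port [0.64827488 0.21176801 0.02079547]
grasp tool [0.5433 0.2367 0.302 ] [[-0.029, 0.936, 0.351], [0.986, 0.084, -0.143], [-0.163, 0.342, -0.925]]
1.4073764413150012
T [[-0.22, -0.09, 0.05], [-0.22, -0.08, 0.06], [-0.23, -0.06, 0.07], [-0.23, -0.04, 0.08], [-0.22, -0.03, 0.09], [-0.22, -0.01, 0.1], [-0.22, -0.0, 0.11], [-0.21, 0.01, 0.12], [-0.2, 0.03, 0.13], [-0.19, 0.04, 0.14], [-0.18, 0.05, 0.16], [-0.17, 0.06, 0.16], [-0.15, 0.07, 0.17], [-0.14, 0.08, 0.18], [-0.12, 0.09, 0.19], [-0.1, 0.1, 0.2]]
W [[-0.07, -0.52, 0.7], [-0.07, -0.52, 0.7], [-0.07, -0.52, 0.7], [-0.07, -0.52, 0.7], [-0.07, -0.52, 0.71], [-0.08, -0.52, 0.71], [-0.08, -0.52, 0.7], [-0.07, -0.52, 0.7], [-0.08, -0.52, 0.71], [-0.07, -0.52, 0.7], [-0.08, -0.53, 0.71], [-0.07, -0.52, 0.7], [-0.08, -0.53, 0.71], [-0.07, -0.52, 0.7], [-0.08, -0.53, 0.71], [-0.07, -0.52, 0.7]]Traceback (most recent call last):
  File "<stdin>", line 14, in <module>
  File "h.py", line 12, in plan
    print("T",T);print("W",W);print("max",np.abs(T).max(),np.abs(W).max(),"err",np.round(pt-p,4),(R.inv()*Rt).magnitude().round(4))
                                                                                                 ^^^^^^^^^^^^^^^^^^^^^^^^^^^^^^
AttributeError: 'float' object has no attribute 'round'
```

Emit:
{"fn": "play_rows", "kwargs": {"translation": [[-0.22,-0.09,0.05],[-0.22,-0.08,0.06],[-0.23,-0.06,0.07],[-0.23,-0.04,0.08],[-0.22,-0.03,0.09],[-0.22,-0.01,0.1],[-0.22,0,0.11],[-0.21,0.01,0.12]], "twist": [[-0.07,-0.52,0.7],[-0.07,-0.52,0.7],[-0.07,-0.52,0.7],[-0.07,-0.52,0.7],[-0.07,-0.52,0.7],[-0.07,-0.52,0.7],[-0.07,-0.52,0.7],[-0.07,-0.52,0.7]], "gripper": [1,1,1,1,1,1,1,1]}}

```text
time: 2.8
tool_pos: [0.4407, 0.2909, 0.4744]
ee_rot: [2.885, -0.068, 2.263]
wrist_force: [-0.0, 0.0, 0.6]
width: 0.0941
finger_force: 0.0
```

```bash
python3 -c "from h import *;log()"
```

Emit:
{"fn": "play_rows", "kwargs": {"translation": [[-0.2,0.03,0.13],[-0.19,0.04,0.14],[-0.18,0.05,0.16],[-0.17,0.06,0.16],[-0.15,0.07,0.17],[-0.14,0.08,0.18],[-0.12,0.09,0.19],[-0.1,0.1,0.2]], "twist": [[-0.07,-0.52,0.7],[-0.07,-0.52,0.7],[-0.07,-0.52,0.7],[-0.07,-0.52,0.7],[-0.07,-0.52,0.7],[-0.07,-0.52,0.7],[-0.07,-0.52,0.7],[-0.07,-0.52,0.7]], "gripper": [1,1,1,1,1,1,1,1]}}

```text
time: 3.6
tool_pos: [0.4945, 0.2567, 0.4309]
ee_rot: [2.791, 0.17, 1.605]
wrist_force: [0.0, 0.1, 0.1]
width: 0.0938
finger_force: 0.0
```

```bash
sed -i 's/(R.inv()\*Rt).magnitude().round(4)/round(float((R.inv()*Rt).magnitude()),4)/' h.py
# wrist-offset columns; regularised linear fit
python3 - <<'E'
s=open("k.py").read()
s=s.replace("wr(q).apply(ez)]).T","wr(q).apply(ez),(F*Ro.from_euler('z',q[3])).apply(ex),(F*Ro.from_euler('z',q[3])).apply([0,1,0]),(wr(q)*Ro.from_euler('z',-q[5])).apply([0,1,0])]).T")
s=s.replace('ph[4]=70','ph[4]=70;ph[3]=.065')
open("k.py","w").write(s)
E
python3 - <<'E'
from h import log
log()
from k import *
print("L",L.round(4),"res",np.abs(A@L-b).max(),np.linalg.svd(A)[1].round(4))
o=json.loads(open("log.jsonl").readlines()[-1]);p,Rn=pose(o);print(np.round(o["joint_positions"],3),p.round(4))
pt,Rt=tool(pph,Rph,np.radians(10),.028,-1,-.003)
print("grasp",pt.round(4))
p,R=plan(p,Rn,pt-Rt.apply(ez)*.05,Rt,5)
plan(p,R,pt,Rt,3)
E
```

```text
L [ 0.1148  0.1668  0.5287  0.1691  0.3283  0.1625 -0.011   0.0564  0.042 ] res 0.009199570903704934 [4.9436 3.8768 2.2394 0.6161 0.2456 0.241  0.0972 0.089  0.027 ]
[ 0.455  0.023  1.409 -0.292  1.453  0.387] [0.4945 0.2567 0.4309]
grasp [0.544  0.2388 0.302 ]
T [[0.01, 0.01, 0.45], [0.01, 0.0, 0.44], [0.02, 0.01, 0.45], [0.02, 0.0, 0.44], [0.01, 0.01, 0.45]]
W [[0.0, -0.01, 0.06], [0.0, -0.01, 0.06], [0.01, -0.01, 0.06], [0.0, -0.01, 0.06], [0.01, -0.0, 0.05]]
max 0.45 0.06 err [-0.      0.0001  0.    ] 0.0006
T [[0.0, -0.0, 0.42], [0.0, -0.0, 0.41], [0.0, -0.0, 0.42]]
W [[-0.0, -0.0, 0.0], [-0.0, -0.0, 0.0], [-0.0, -0.0, 0.0]]
max 0.42 0.0 err [-0.      0.0001  0.    ] 0.0006
```

Emit:
{"fn": "play_rows", "kwargs": {"translation": [[0.01,0.01,0.45],[0.01,0,0.44],[0.02,0.01,0.45],[0.02,0,0.44],[0.01,0.01,0.45],[0,0,0.42],[0,0,0.42],[0,0,0]], "twist": [[0,-0.01,0.06],[0,-0.01,0.06],[0,-0.01,0.06],[0,-0.01,0.06],[0,0,0.05],[0,0,0],[0,0,0],[0,0,0]], "gripper": [1,1,1,1,1,1,1,1]}}

```text
time: 4.4
tool_pos: [0.5379, 0.241, 0.3141]
ee_rot: [2.793, 0.165, 1.579]
wrist_force: [-0.6, 0.5, 0.1]
width: 0.0942
finger_force: 0.0
```

```bash
sed -i "s/L=np.linalg/L=np.linalg/; s/\[Z.apply(ex),ez,/[Z.apply(ex),ez,Z.apply([0,1,0]),/" k.py
python3 - <<'E'
from h import log
log()
from k import *
from bench import robot
print("L",L.round(4),"res",np.abs(A@L-b).max())
o=json.loads(open("log.jsonl").readlines()[-1]);p,Rn=pose(o)
pt,Rt=tool(pph,Rph,np.radians(10),.028,-1,-.003)
plan(p,Rn,pt,Rt,1)
ims=[]
from v import M
for c,(x,y) in(("scene",(290,190)),("top",(120,120))):
    im=robot.snapshot(c)[:,:,::-1]; ims.append(cv2.resize(im[y:y+190 if c=="scene" else y+130,x:x+133 if c=="scene" else x+91],(400,570),interpolation=cv2.INTER_CUBIC))
cv2.imwrite("pics/g1.png",np.hstack(ims))
E
```

```text
L [ 7.000e-04  1.538e-01  5.660e-02  4.460e-01  9.880e-02  4.998e-01
  1.511e-01  3.000e-04 -1.000e-04 -4.000e-04] res 0.0002877289135060357
T [[-0.01, 0.04, 0.34]]
W [[-0.05, -0.0, 0.04]]
max 0.34 0.05 err [-0.0001  0.0001 -0.    ] 0.0003
phone [ 0.6269  0.2098  0.0928  0.09   71.3553] 2.26 [-0.8 -2.3  0.8  0.7  0.5 -0.1 -0.4  0.  -1.3  0.3  0.2  1.3  0.2 -0.
  0.6  0.7 -1.3 -0.2 -0.6  0.5]
cradle [ 0.537  -0.1435  0.2509] [ 0.2  1.   0.5  1.3  0.3  0.9 -0.5 -0.9 -0.2 -1.6  0.  -1.6  0.4  0.8
 -1.1 -0.1]
bed origin [0.58061534] [[ 0.58237547 -0.13191071  0.06051948]]
```

View pics/g1.png

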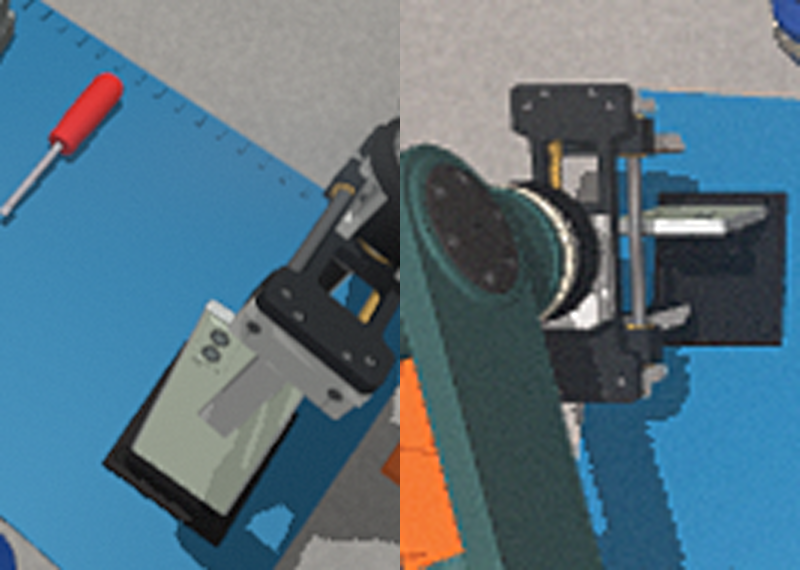

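```bash
python3 - <<'E'
from k import *
for ad in(-10,0,5,10,15,20):
    al=np.radians(ad);out=[]
    for pp,Rp,s in((pph,Rph,(.5,.1,1.6,-.3,1.2,.5)),(pbed+Rbed.apply([-.075,0,0]),Rbed,(-.5,0,1.7,.3,1.2,2.3))):
        q,e=ik(*tool(pp,Rp,al,.028,-1,-.003),seed=s); out+=[q.round(2).tolist(),round(np.minimum(q-lo,hi-q).min(),2),round(e,4)]
    print(ad,*out)
E
```

```text
-10 [0.18, 0.07, 1.62, 0.15, 1.09, 0.04] 0.83 0.0 [-0.42, -0.16, 1.79, 0.1, 1.11, 2.48] 0.09 0.0
0 [0.29, 0.1, 1.58, -0.08, 1.13, 0.24] 0.86 0.0 [-0.52, -0.09, 1.72, 0.28, 1.25, 2.32] 0.25 0.0
5 [0.34, 0.12, 1.55, -0.19, 1.16, 0.34] 0.88 0.0 [-0.56, -0.05, 1.68, 0.35, 1.32, 2.25] 0.32 0.0
10 [0.39, 0.15, 1.53, -0.3, 1.2, 0.43] 0.78 0.0 [-0.6, -0.0, 1.64, 0.41, 1.39, 2.2] 0.37 0.0
15 [0.43, 0.19, 1.5, -0.39, 1.25, 0.5] 0.69 0.0 [-0.63, 0.05, 1.6, 0.46, 1.47, 2.16] 0.41 0.0
20 [0.48, 0.23, 1.47, -0.48, 1.3, 0.57] 0.6 0.0 [-0.66, 0.1, 1.56, 0.51, 1.55, 2.13] 0.44 0.0
```

Emit:
{"fn": "play_rows", "kwargs": {"translation": [[-0.01,0.04,0.34],[0,0,0],[0,0,0],[0,0,0],[0,0,0],[0,0,0],[0,0,0],[0,0,0]], "twist": [[-0.05,0,0.04],[0,0,0],[0,0,0],[0,0,0],[0,0,0],[0,0,0],[0,0,0],[0,0,0]], "gripper": [1,1,-1,-1,-1,-1,-1,-1]}}

```text
time: 5.3
tool_pos: [0.5444, 0.2392, 0.3054]
ee_rot: [2.781, 0.162, 1.576]
wrist_force: [-0.2, -0.2, 0.1]
width: 0.0496
finger_force: 0.0
```

Emit:
{"fn": "play_rows", "kwargs": {"translation": [[0,0,0],[0,0,0],[0,0,0],[0,0,0],[0,0,0],[0,0,0],[0,0,0],[0,0,0]], "twist": [[0,0,0],[0,0,0],[0,0,0],[0,0,0],[0,0,0],[0,0,0],[0,0,0],[0,0,0]], "gripper": [-1,-1,-1,-1,-1,-1,-1,-1]}}

```text
time: 6.1
tool_pos: [0.5443, 0.2392, 0.3051]
ee_rot: [2.782, 0.162, 1.576]
wrist_force: [-0.5, -0.2, -0.5]
width: 0.0089
finger_force: 30.0
```

```bash
python3 - <<'E'
from h import log
o=log()
from k import *
p,Rn=pose(o);print(o["time"],o["width"],o["finger_force"],p.round(4),np.round(o["wrist_force"],1),np.round(o["joint_positions"],3))
pt,Rt=tool(pph,Rph,np.radians(10),.028,-1,-.003)
print("off in tool frame",Rn.inv().apply(p-pt).round(4),(Rt.inv()*Rn).as_rotvec().round(3))
E
```

```text
6.1 0.008934604874421655 29.99865174293518 [0.5443 0.2392 0.3051] [-0.5 -0.2 -0.5] [ 0.388  0.149  1.525 -0.296  1.199  0.424]
off in tool frame [-0.      0.0014 -0.0028] [-0.005  0.002  0.001]
```

```bash
cat >> k.py <<'E'
def held(R):  # phone rotation for tool rotation (al=10deg, sg=-1)
    T=tool(np.zeros(3),Ro.identity(),np.radians(10),.025,-1,-.003);return R*T[1].inv(), T
def goal(x,z,y=0,al=np.radians(10),depth=.025): return tool(pbed+Rbed.apply([x-.075,y,z]),Rbed,al,depth,-1,-.003)
def rows(p,R,way,n,nd=2):
    """way: list of (p,R); chunks of n rows printed"""
    T=[];W=[]
    for pt,Rt in way:
        w=np.round((R.inv()*Rt).as_rotvec()/.1,nd);t=np.round(R.inv().apply(pt-p)/.04,nd)
        p=p+R.apply(t*.04);R=R*Ro.from_rotvec(w*.1);T.append(t.tolist());W.append(w.tolist())
    for i in range(0,len(T),n): print("T",T[i:i+n]);print("W",W[i:i+n])
    print("max",np.abs(T).max(),np.abs(W).max(),"err",np.round(way[-1][0]-p,4));return p,R
E
python3 - <<'E'
from k import *
from bench import robot
o=robot.get_obs();p,R=pose(o);q0=np.array(o["joint_positions"])
up=R.apply([np.sin(np.radians(10))*0,0,0])-Rph.apply([1,0,0])
w=[(p+up*.02*i,R) for i in range(1,5)]
w+=[(w[-1][0]+np.array([-.01,-.005,.035])*i,R) for i in range(1,5)]
print("LIFT");pl,Rl=rows(p,R,w,8)
ql,e=ik(pl,Rl,q0);print(pl.round(3),ql.round(2),e)
ph,Rh=goal(-.13,.035);qh,e=ik(ph,Rh,(-.5,0,1.7,.3,1.2,2.3));print("high",ph.round(3),qh.round(2),e)
n=40
way=[]
for i in range(1,n+1):
    s=i/n; q=ql+(qh-ql)*s; P,S=fk(q); P=P+[0,0,.06*np.sin(np.pi*s)]; way.append((P,S))
low=[]
for P,S in way:
    Rp,T=held(S); pp=P-Rp.apply(T[0]); c=[pp+Rp.apply([.075,y,z]) for y in(-.036,.036) for z in(0,.009)]
    low.append(np.r_[min(c_[2] for c_ in c),pp[:2]])
print(np.round(low,2)[::4].tolist())
print([ik(P,S,ql+(qh-ql)*(i+1)/n)[0].round(2).tolist() for i,(P,S) in list(enumerate(way))[::13]])
rows(pl,Rl,way,8)
E
```

```text
LIFT
T [[-0.09, 0.0, -0.49], [-0.08, 0.01, -0.5], [-0.09, -0.0, -0.49], [-0.08, 0.0, -0.49], [-0.27, 0.06, -0.88], [-0.26, 0.06, -0.88], [-0.26, 0.07, -0.87], [-0.27, 0.06, -0.88]]
W [[0.0, 0.0, 0.0], [0.0, 0.0, 0.0], [0.0, 0.0, 0.0], [0.0, 0.0, 0.0], [0.0, 0.0, 0.0], [0.0, 0.0, 0.0], [0.0, 0.0, 0.0], [0.0, 0.0, 0.0]]
max 0.88 0.0 err [-0.0001  0.0001  0.    ]
[0.477 0.217 0.52 ] [ 0.4  -0.05  1.31 -0.28  1.6   0.32] 8.24085244488515e-11
high [ 0.468 -0.197  0.465] [-0.63 -0.07  1.44  0.41  1.66  2.29] 1.4001022563547849e-11
[[0.24, 0.56, 0.18], [0.24, 0.57, 0.14], [0.24, 0.57, 0.11], [0.24, 0.57, 0.07], [0.24, 0.57, 0.04], [0.24, 0.57, 0.0], [0.23, 0.56, -0.03], [0.22, 0.56, -0.06], [0.2, 0.55, -0.09], [0.19, 0.54, -0.12]]
[[0.37, -0.05, 1.3, -0.26, 1.61, 0.36], [0.04, -0.04, 1.23, -0.04, 1.73, 1.0], [-0.3, -0.05, 1.28, 0.19, 1.74, 1.66], [-0.63, -0.07, 1.44, 0.41, 1.66, 2.29]]
T [[-0.26, 0.1, 0.02], [-0.26, 0.12, 0.01], [-0.24, 0.13, 0.01], [-0.25, 0.14, 0.0], [-0.23, 0.15, 0.0], [-0.22, 0.16, 0.0], [-0.22, 0.18, 0.0], [-0.2, 0.18, -0.0]]
W [[0.13, 0.06, 0.72], [0.13, 0.05, 0.72], 
[... 787 characters left out ...]
-0.01, 0.27, 0.04], [0.0, 0.27, 0.04], [0.02, 0.28, 0.04], [0.03, 0.27, 0.05], [0.05, 0.27, 0.04], [0.06, 0.28, 0.05], [0.07, 0.27, 0.05], [0.09, 0.27, 0.05]]
W [[0.13, 0.0, 0.74], [0.12, 0.0, 0.73], [0.13, -0.0, 0.74], [0.13, -0.01, 0.73], [0.13, -0.01, 0.74], [0.13, -0.01, 0.73], [0.13, -0.01, 0.74], [0.13, -0.01, 0.73]]
T [[0.1, 0.26, 0.05], [0.11, 0.26, 0.05], [0.13, 0.26, 0.04], [0.15, 0.25, 0.05], [0.16, 0.24, 0.04], [0.17, 0.24, 0.03], [0.18, 0.23, 0.04], [0.2, 0.21, 0.02]]
W [[0.14, -0.02, 0.73], [0.13, -0.02, 0.73], [0.14, -0.03, 0.73], [0.14, -0.02, 0.73], [0.14, -0.03, 0.73], [0.14, -0.04, 0.73], [0.15, -0.04, 0.72], [0.14, -0.04, 0.73]]
max 0.28 0.74 err [-0.0001  0.     -0.0002]
```

Emit:
{"fn": "play_rows", "kwargs": {"translation": [[-0.09,0,-0.49],[-0.08,0,-0.5],[-0.09,0,-0.49],[-0.08,0,-0.49],[-0.27,0.06,-0.88],[-0.26,0.06,-0.88],[-0.26,0.07,-0.87],[-0.27,0.06,-0.88]], "twist": [[0,0,0],[0,0,0],[0,0,0],[0,0,0],[0,0,0],[0,0,0],[0,0,0],[0,0,0]], "gripper": [-1,-1,-1,-1,-1,-1,-1,-1]}}

```text
time: 6.9
tool_pos: [0.4761, 0.2171, 0.5208]
ee_rot: [2.783, 0.162, 1.576]
wrist_force: [0.5, -0.0, -2.2]
width: 0.0087
finger_force: 30.0
```

Emit:
{"fn": "play_rows", "kwargs": {"translation": [[-0.26,0.1,0.02],[-0.26,0.12,0.01],[-0.24,0.13,0.01],[-0.25,0.14,0],[-0.23,0.15,0],[-0.22,0.16,0],[-0.22,0.18,0],[-0.2,0.18,0]], "twist": [[0.13,0.06,0.72],[0.13,0.05,0.72],[0.14,0.05,0.72],[0.13,0.05,0.72],[0.13,0.04,0.72],[0.13,0.04,0.73],[0.13,0.04,0.73],[0.12,0.04,0.72]], "gripper": [-1,-1,-1,-1,-1,-1,-1,-1]}}

```text
time: 7.7
tool_pos: [0.5036, 0.134, 0.538]
ee_rot: [2.863, -0.06, 1.036]
wrist_force: [0.3, -0.0, -1.0]
width: 0.0084
finger_force: 30.0
```

Emit:
{"fn": "play_rows", "kwargs": {"translation": [[-0.2,0.19,-0.01],[-0.18,0.2,0],[-0.18,0.21,0],[-0.16,0.21,0],[-0.15,0.22,0],[-0.15,0.23,0],[-0.13,0.23,0],[-0.11,0.24,0.01]], "twist": [[0.13,0.03,0.73],[0.13,0.02,0.73],[0.12,0.03,0.73],[0.13,0.02,0.73],[0.12,0.03,0.74],[0.12,0.02,0.73],[0.13,0.01,0.73],[0.12,0.02,0.74]], "gripper": [-1,-1,-1,-1,-1,-1,-1,-1]}}

```text
time: 8.5
tool_pos: [0.5154, 0.0491, 0.5459]
ee_rot: [3.041, -0.192, 0.46]
wrist_force: [0.4, -0.4, -2.2]
width: 0.0088
finger_force: 30.0
```

Emit:
{"fn": "play_rows", "kwargs": {"translation": [[-0.11,0.25,0.01],[-0.1,0.25,0.02],[-0.08,0.25,0.01],[-0.08,0.25,0.03],[-0.05,0.26,0.02],[-0.05,0.27,0.03],[-0.04,0.26,0.03],[-0.02,0.27,0.04]], "twist": [[0.12,0.01,0.73],[0.12,0.01,0.74],[0.13,0.01,0.73],[0.12,0.01,0.74],[0.12,0.01,0.73],[0.13,0.01,0.74],[0.12,0,0.74],[0.12,0,0.73]], "gripper": [-1,-1,-1,-1,-1,-1,-1,-1]}}

```text
time: 9.3
tool_pos: [0.5129, -0.0358, 0.5345]
ee_rot: [-3.023, -0.192, -0.139]
wrist_force: [0.2, 0.3, -1.7]
width: 0.009
finger_force: 30.0
```

Emit:
{"fn": "play_rows", "kwargs": {"translation": [[-0.01,0.27,0.04],[0,0.27,0.04],[0.02,0.28,0.04],[0.03,0.27,0.05],[0.05,0.27,0.04],[0.06,0.28,0.05],[0.07,0.27,0.05],[0.09,0.27,0.05]], "twist": [[0.13,0,0.74],[0.12,0,0.73],[0.13,0,0.74],[0.13,-0.01,0.73],[0.13,-0.01,0.74],[0.13,-0.01,0.73],[0.13,-0.01,0.74],[0.13,-0.01,0.73]], "gripper": [-1,-1,-1,-1,-1,-1,-1,-1]}}

```text
time: 10.1
tool_pos: [0.4967, -0.1188, 0.5044]
ee_rot: [-2.841, -0.062, -0.718]
wrist_force: [-0.1, -0.7, -2.2]
width: 0.0088
finger_force: 30.0
```

```bash
python3 - <<'E'
from h import log
o=log()
from k import *
p,R=pose(o);print(o["time"],o["width"],o["finger_force"],np.round(o["wrist_force"],1),np.round(o["joint_positions"],2),p.round(3))
ph,Rh=goal(-.13,.035)
plan(p,R,ph,Rh,8)
E
```

```text
10.1 0.008751374005165985 29.99873399734497 [-0.1 -0.7 -2.2] [-0.43 -0.06  1.34  0.27  1.71  1.91] [ 0.497 -0.119  0.504]
T [[0.08, 0.27, 0.05], [0.1, 0.26, 0.05], [0.12, 0.26, 0.04], [0.14, 0.25, 0.04], [0.16, 0.24, 0.04], [0.18, 0.22, 0.03], [0.19, 0.21, 0.03], [0.21, 0.2, 0.03]]
W [[0.14, -0.03, 0.72], [0.14, -0.03, 0.72], [0.14, -0.03, 0.73], [0.14, -0.03, 0.72], [0.14, -0.03, 0.73], [0.14, -0.03, 0.72], [0.15, -0.03, 0.73], [0.14, -0.03, 0.72]]
max 0.27 0.73 err [-0.     -0.0001  0.    ] 0.0004
```

Emit:
{"fn": "play_rows", "kwargs": {"translation": [[0.08,0.27,0.05],[0.1,0.26,0.05],[0.12,0.26,0.04],[0.14,0.25,0.04],[0.16,0.24,0.04],[0.18,0.22,0.03],[0.19,0.21,0.03],[0.21,0.2,0.03]], "twist": [[0.14,-0.03,0.72],[0.14,-0.03,0.72],[0.14,-0.03,0.73],[0.14,-0.03,0.72],[0.14,-0.03,0.73],[0.14,-0.03,0.72],[0.15,-0.03,0.73],[0.14,-0.03,0.72]], "gripper": [-1,-1,-1,-1,-1,-1,-1,-1]}}

```text
time: 10.9
tool_pos: [0.4679, -0.1966, 0.4645]
ee_rot: [-2.753, 0.162, -1.254]
wrist_force: [-0.1, -0.2, -1.5]
width: 0.009
finger_force: 30.0
```

Emit:
{"fn": "play_rows", "kwargs": {"translation": [[0,0,0],[0,0,0]], "twist": [[0,0,0],[0,0,0]], "gripper": [-1,-1]}}

```text
time: 11.1
tool_pos: [0.4681, -0.1961, 0.465]
ee_rot: [-2.752, 0.16, -1.25]
wrist_force: [-0.4, -0.9, -1.2]
width: 0.009
finger_force: 30.0
```

```bash
python3 - <<'E'
from h import log
o=log()
from k import *
from bench import robot
p,R=pose(o);print(o["time"],np.round(o["joint_positions"],2),p.round(4))
ph,Rh=goal(-.13,.035);print("err tool",R.inv().apply(ph-p).round(4),(R.inv()*Rh).as_rotvec().round(3))
Rp,T=held(R);pp=p-Rp.apply(T[0]);print("pred port",(pp+Rp.apply([.075,0,.0045])).round(4),"top",(pp+Rp.apply([-.075,0,.0045])).round(4))
ims=[]
for c,(x,y,w,h) in(("scene",(190,110,120,150)),("top",(250,130,80,100))):
    im=robot.snapshot(c)[:,:,::-1];cv2.imwrite(f"pics/h_{c}.png",im)
    ims.append(cv2.resize(im[y:y+h,x:x+w],(400,500),interpolation=cv2.INTER_CUBIC))
    for n in("phone_port","phone_top","phone","plunger_tip","cradle_bed"): print(c,n,[(round(d["score"],2),np.round(d["centre"],3).tolist()) for d in robot.spot_point(n,c)[:2]])
cv2.imwrite("pics/h.png",np.hstack(ims))
E
```

```text
11.1 [-0.63 -0.07  1.44  0.41  1.66  2.28] [ 0.4681 -0.1961  0.465 ]
err tool [0.0004 0.0006 0.0001] [0.001 0.    0.004]
pred port [ 0.5692 -0.1348  0.1847] top [ 0.5147 -0.1488  0.3238]
scene phone_port [(0.65, [0.57, -0.136, 0.187])]
scene phone_top [(0.58, [0.516, -0.149, 0.325]), (0.28, [0.499, -0.003, 0.008])]
scene phone [(0.75, [0.536, -0.143, 0.253]), (0.64, [0.536, -0.142, 0.005])]
scene plunger_tip [(0.5, [0.585, -0.136, 0.06])]
scene cradle_bed [(0.92, [0.579, -0.138, 0.05]), (0.18, [0.791, 0.029, -0.001])]
top phone_port [(0.57, [0.566, -0.138, 0.186])]
top phone_top [(0.58, [0.51, -0.148, 0.32]), (0.19, [0.581, -0.135, 0.045])]
top phone [(0.71, [0.541, -0.148, 0.253]), (0.24, [0.508, -0.146, 0.324])]
top plunger_tip []
top cradle_bed [(0.46, [0.582, -0.136, 0.047])]
```

View pics/h.png

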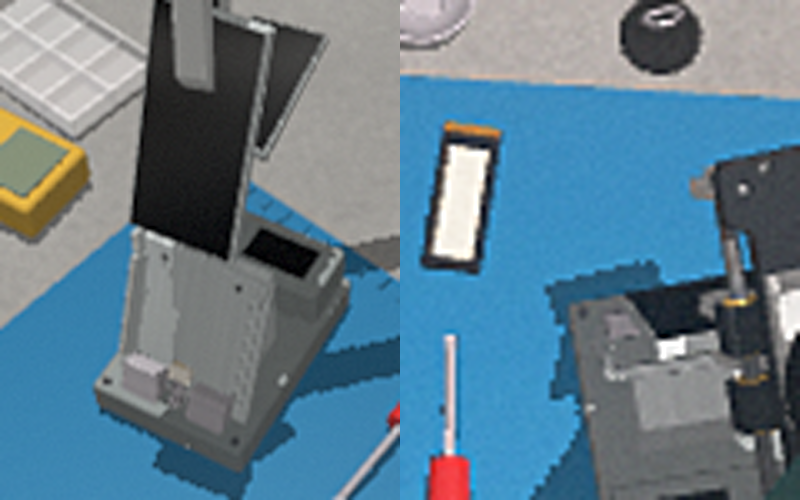

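```bash
python3 - <<'E'
from k import *
from bench import robot
p,R=pose(robot.get_obs())
ph,Rh=goal(-.035,.016,-.002);print(ik(ph,Rh,(-.6,0,1.5,.4,1.5,2.2))[0].round(2))
plan(p,R,ph,Rh,6)
E
```

```text
[-0.6  -0.02  1.58  0.41  1.47  2.24]
T [[0.08, 0.08, 0.39], [0.08, 0.08, 0.39], [0.08, 0.08, 0.39], [0.08, 0.09, 0.39], [0.08, 0.08, 0.39], [0.08, 0.09, 0.39]]
W [[-0.0, 0.0, 0.01], [-0.0, 0.0, 0.01], [-0.0, 0.0, 0.01], [-0.0, 0.0, 0.0], [-0.0, 0.0, 0.01], [-0.0, 0.0, 0.0]]
max 0.39 0.01 err [0.     0.0001 0.    ] 0.0004
```

Emit:
{"fn": "play_rows", "kwargs": {"translation": [[0.08,0.08,0.39],[0.08,0.08,0.39],[0.08,0.08,0.39],[0.08,0.09,0.39],[0.08,0.08,0.39],[0.08,0.09,0.39],[0,0,0],[0,0,0]], "twist": [[0,0,0.01],[0,0,0.01],[0,0,0.01],[0,0,0],[0,0,0.01],[0,0,0],[0,0,0],[0,0,0]], "gripper": [-1,-1,-1,-1,-1,-1,-1,-1]}}

```text
time: 12.5
tool_pos: [0.4856, -0.1943, 0.3694]
ee_rot: [-2.752, 0.162, -1.254]
wrist_force: [-0.2, -0.1, -2.2]
width: 0.0088
finger_force: 30.0
```

```bash
cat > st.py <<'E'
from h import log
o=log()
from k import *
from bench import robot
p,R=pose(o);Rp,T=held(R);pp=p-Rp.apply(T[0])
port=Rbed.inv().apply(pp+Rp.apply([.075,0,0])-pbed)
print("t",o["time"],"port in bed mm",(port*1e3).round(2),"rot err",(Rbed.inv()*Rp).as_rotvec().round(4),"F bed",Rbed.inv().apply(o["wrist_force"]).round(1),"w",round(o["width"],4),round(o["finger_force"],1))
E
python3 - <<'E'
from st import *
import v
z=None
im=robot.snapshot("scene")[:,:,::-1];cv2.imwrite("pics/e_scene.png",im)
x,y,w,h=200,150,100,100
z=cv2.resize(im[y:y+h,x:x+w],None,fx=6,fy=6,interpolation=cv2.INTER_CUBIC)
q=pp+Rp.apply([[.075,-.036,.009],[.075,.036,.009],[-.075,.036,.009],[-.075,-.036,.009]])
bq=pbed+Rbed.apply([[0,-.04,0],[0,.04,0],[-.095,.04,0],[-.095,-.04,0]])
for Q,c in((q,(0,0,255)),(bq,(0,255,0))): cv2.polylines(z,[np.int32(((v.proj("scene",Q)+.5-[x,y])*6).round())],True,c,1)
cv2.imwrite("pics/e.png",z)
E
```

```text
t 12.5 port in bed mm [-35.09  -1.93  15.99] rot err [ 0.0003 -0.0001  0.0007] F bed [ 1.9 -0.  -1. ] w 0.0088 30.0
phone [ 0.6269  0.2098  0.0928  0.09   71.3553] 2.26 [-0.8 -2.3  0.8  0.7  0.5 -0.1 -0.4  0.  -1.3  0.3  0.2  1.3  0.2 -0.
  0.6  0.7 -1.3 -0.2 -0.6  0.5]
cradle [ 0.537  -0.1435  0.2509] [ 0.2  1.   0.5  1.3  0.3  0.9 -0.5 -0.9 -0.2 -1.6  0.  -1.6  0.4  0.8
 -1.1 -0.1]
bed origin [0.58061534] [[ 0.58237547 -0.13191071  0.06051948]]
```

View pics/e.png

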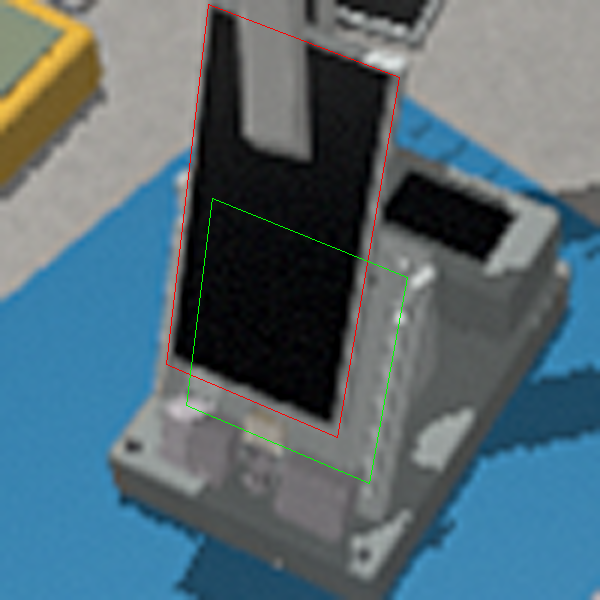

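Emit:
{"fn": "play_rows", "kwargs": {"translation": [[-0.04,0.1,0],[0,0.1,0],[0,0.1,0],[0,0.05,0],[0,0,0],[0,0,0]], "twist": [[0,0,0],[0,0,0],[0,0,0],[0,0,0],[0,0,0],[0,0,0]], "gripper": [-1,-1,-1,-1,-1,-1]}}

```text
time: 13.15
tool_pos: [0.4724, -0.1961, 0.3644]
ee_rot: [-2.752, 0.162, -1.254]
wrist_force: [0.3, 0.5, -2.3]
width: 0.0088
finger_force: 30.0
```

```bash
python3 st.py
```

```text
t 13.15 port in bed mm [-35.38  -0.59   1.97] rot err [ 0.0005 -0.0004  0.0001] F bed [ 2.2  0.4 -0.4] w 0.0088 30.0
```

Emit:
{"fn": "play_rows", "kwargs": {"translation": [[0,0.03,0],[0,0,0],[0,0,0]], "twist": [[0,0,0],[0,0,0],[0,0,0]], "gripper": [-1,-1,-1]}}

```text
time: 13.45
tool_pos: [0.4715, -0.1963, 0.3639]
ee_rot: [-2.752, 0.162, -1.254]
wrist_force: [-1.0, 0.2, -1.5]
width: 0.0089
finger_force: 30.0
```

Emit:
{"fn": "play_rows", "kwargs": {"translation": [[0,0.03,0],[0,0,0],[0,0,0]], "twist": [[0,0,0],[0,0,0],[0,0,0]], "gripper": [-1,-1,-1]}}

```text
time: 13.75
tool_pos: [0.4703, -0.1966, 0.3634]
ee_rot: [-2.752, 0.162, -1.254]
wrist_force: [0.3, -0.2, -2.0]
width: 0.0088
finger_force: 30.0
```

```bash
python3 st.py
```

```text
t 13.75 port in bed mm [-35.26  -0.49  -0.47] rot err [ 0.0003 -0.0002  0.0003] F bed [ 2.  -0.2 -0.5] w 0.0088 30.0
```

Emit:
{"fn": "play_rows", "kwargs": {"translation": [[0,0.03,0],[0,0,0],[0,0,0]], "twist": [[0,0,0],[0,0,0],[0,0,0]], "gripper": [-1,-1,-1]}}

```text
time: 14.05
tool_pos: [0.4696, -0.1968, 0.3632]
ee_rot: [-2.75, 0.162, -1.254]
wrist_force: [2.4, 1.4, -2.6]
width: 0.009
finger_force: 30.0
```

Emit:
{"fn": "play_rows", "kwargs": {"translation": [[0,0.03,0],[0,0,0],[0,0,0]], "twist": [[0,0,0],[0,0,0],[0,0,0]], "gripper": [-1,-1,-1]}}

```text
time: 14.35
tool_pos: [0.4689, -0.1969, 0.363]
ee_rot: [-2.748, 0.162, -1.254]
wrist_force: [5.5, 2.4, -3.4]
width: 0.0091
finger_force: 30.0
```

```bash
python3 st.py
```

```text
t 14.35 port in bed mm [-35.4   -0.54  -0.83] rot err [ 0.0007 -0.004  -0.0001] F bed [5.4 1.  4.2] w 0.0091 30.0
```

Emit:
{"fn": "play_rows", "kwargs": {"translation": [[0.013,0,0.074],[0.013,0,0.074],[0.013,0,0.074],[0.013,0,0.074],[0.013,0,0.074],[0.013,0,0.074],[0.013,0,0.074],[0,0,0]], "twist": [[0,0,0],[0,0,0],[0,0,0],[0,0,0],[0,0,0],[0,0,0],[0,0,0],[0,0,0]], "gripper": [-1,-1,-1,-1,-1,-1,-1,-1]}}

```text
time: 15.15
tool_pos: [0.4766, -0.1951, 0.3436]
ee_rot: [-2.749, 0.161, -1.254]
wrist_force: [7.1, 0.7, 2.6]
width: 0.0091
finger_force: 30.0
```

```bash
python3 st.py
```

```text
t 15.15 port in bed mm [-14.48  -0.99  -0.93] rot err [ 0.0006 -0.0036 -0.0009] F bed [ 0.2 -1.1  7.5] w 0.0091 30.0
```

Emit:
{"fn": "play_rows", "kwargs": {"translation": [[0.01,0,0.05],[0.01,0,0.05],[0,0,0]], "twist": [[0,0,0],[0,0,0],[0,0,0]], "gripper": [-1,-1,-1]}}

```text
time: 15.45
tool_pos: [0.478, -0.1948, 0.34]
ee_rot: [-2.749, 0.161, -1.254]
wrist_force: [5.4, 0.9, 4.7]
width: 0.0091
finger_force: 30.0
```

```bash
python3 st.py
```

```text
t 15.45 port in bed mm [-10.59  -1.01  -0.93] rot err [ 0.0005 -0.0035 -0.0008] F bed [-2.4 -0.4  6.8] w 0.0091 30.0
```

Emit:
{"fn": "play_rows", "kwargs": {"translation": [[0.01,0,0.05],[0.01,0,0.05],[0,0,0]], "twist": [[0,0,0],[0,0,0],[0,0,0]], "gripper": [-1,-1,-1]}}

```text
time: 15.75
tool_pos: [0.4794, -0.1945, 0.337]
ee_rot: [-2.749, 0.161, -1.254]
wrist_force: [2.9, 1.0, 7.1]
width: 0.0093
finger_force: 30.0
```

```bash
python3 st.py
```

```text
t 15.75 port in bed mm [-7.29 -1.08 -0.79] rot err [-0.0001 -0.0035 -0.0009] F bed [-5.5  0.2  5.5] w 0.0093 30.0
```

Emit:
{"fn": "play_rows", "kwargs": {"translation": [[0.01,0,0.05],[0.01,0,0.05],[0,0,0]], "twist": [[0,0,0],[0,0,0],[0,0,0]], "gripper": [-1,-1,-1]}}

```text
time: 16.05
tool_pos: [0.4807, -0.1943, 0.3337]
ee_rot: [-2.749, 0.161, -1.253]
wrist_force: [1.8, 1.0, 7.9]
width: 0.0091
finger_force: 30.0
```

```bash
python3 st.py
```

```text
t 16.05 port in bed mm [-3.65 -1.15 -0.78] rot err [-0.0003 -0.0034 -0.0008] F bed [-6.6  0.5  4.8] w 0.0091 30.0
```

Emit:
{"fn": "play_rows", "kwargs": {"translation": [[0.01,0,0.04],[0,0,0],[0,0,0]], "twist": [[0,0,0],[0,0,0],[0,0,0]], "gripper": [-1,-1,-1]}}

```text
time: 16.35
tool_pos: [0.4813, -0.1942, 0.3324]
ee_rot: [-2.749, 0.161, -1.253]
wrist_force: [1.7, 0.7, 10.0]
width: 0.0086
finger_force: 30.0
```

```bash
python3 st.py
```

```text
t 16.35 port in bed mm [-2.27 -1.2  -0.76] rot err [-0.0005 -0.0034 -0.0008] F bed [-8.6  0.3  5.4] w 0.0086 30.0
```

Emit:
{"fn": "play_rows", "kwargs": {"translation": [[0.01,0,0.04],[0,0,0],[0,0,0]], "twist": [[0,0,0],[0,0,0],[0,0,0]], "gripper": [-1,-1,-1]}}

```text
time: 16.65
tool_pos: [0.4819, -0.1941, 0.3311]
ee_rot: [-2.749, 0.161, -1.253]
wrist_force: [0.4, 1.6, 11.5]
width: 0.0092
finger_force: 30.0
```

```bash
python3 st.py
```

```text
t 16.65 port in bed mm [-0.79 -1.22 -0.76] rot err [-0.0005 -0.0033 -0.0006] F bed [-10.3   1.5   5. ] w 0.0092 30.0
```

Emit:
{"fn": "play_rows", "kwargs": {"translation": [[0.01,0,0.04],[0,0,0],[0,0,0]], "twist": [[0,0,0],[0,0,0],[0,0,0]], "gripper": [-1,-1,-1]}}

```text
time: 16.95
tool_pos: [0.4822, -0.194, 0.3305]
ee_rot: [-2.749, 0.16, -1.252]
wrist_force: [-1.5, 1.5, 14.8]
width: 0.0087
finger_force: 30.0
```

```bash
python3 st.py
```

```text
t 16.95 port in bed mm [-0.19 -1.23 -0.69] rot err [-0.0014 -0.0031 -0.0006] F bed [-14.1   1.8   4.6] w 0.0087 30.0
```

Emit:
{"fn": "play_rows", "kwargs": {"translation": [[0.01,0,0.03],[0,0,0],[0,0,0],[0,0,0]], "twist": [[0,0,0],[0,0,0],[0,0,0],[0,0,0]], "gripper": [-1,-1,-1,-1]}}

```text
time: 17.35
tool_pos: [0.4824, -0.194, 0.3305]
ee_rot: [-2.749, 0.16, -1.252]
wrist_force: [-6.5, 1.2, 19.5]
width: 0.0091
finger_force: 30.0
```

```bash
python3 - <<'E'
from st import *
for c,(x,y,w,h) in(("scene",(200,150,100,100)),):
    im=robot.snapshot(c)[:,:,::-1];cv2.imwrite("pics/f_scene.png",im)
    cv2.imwrite("pics/f.png",cv2.resize(im[y:y+h,x:x+w],None,fx=6,fy=6,interpolation=cv2.INTER_CUBIC))
for n in("phone_port","phone_top","plunger_tip"): print(n,[(round(d["score"],2),(Rbed.inv().apply(np.array(d["centre"])-pbed)*1e3).round(1).tolist()) for d in robot.spot_point(n,"scene")[:1]])
E
```

```text
t 17.35 port in bed mm [-0.14 -1.25 -0.65] rot err [-0.0022 -0.003  -0.0005] F bed [-20.3   2.7   1.7] w 0.0091 30.0
phone_port [(0.97, [-3.2, -1.2, 6.2])]
phone_top [(0.9, [-149.5, -3.5, 4.6])]
plunger_tip [(0.36, [1.3, -2.2, 7.8])]
```

View pics/f.png

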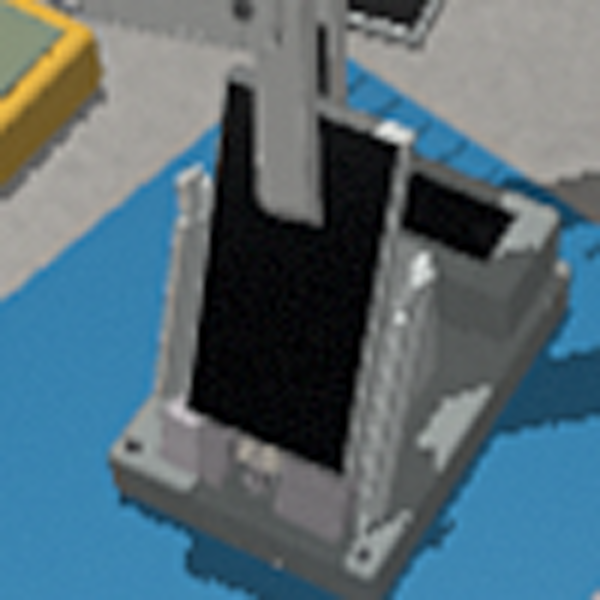

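Emit:
{"fn": "play_rows", "kwargs": {"translation": [[0,0,0],[0,0,0],[0,0,0],[0,0,0],[0,0,0],[0,0,0],[0,0,0],[0,0,0]], "twist": [[0,0,0],[0,0,0],[0,0,0],[0,0,0],[0,0,0],[0,0,0],[0,0,0],[0,0,0]], "gripper": [-1,-1,-1,-1,-1,-1,-1,-1]}}

```text
time: 18.35
tool_pos: [0.4824, -0.194, 0.3305]
ee_rot: [-2.749, 0.16, -1.252]
wrist_force: [-6.9, 2.0, 20.0]
width: 0.0087
finger_force: 30.0
```

```bash
python3 - <<'E'
from st import *
f=Rbed.inv().apply(o["wrist_force"])
if -30<f[0]<-15: print(robot.close_job())
E
```

```text
t 18.35 port in bed mm [-0.14 -1.23 -0.65] rot err [-0.0022 -0.0029 -0.0005] F bed [-20.8   3.6   1.8] w 0.0087 30.0
the job is handed in; nothing more can be done
None
```

The phone is turned screen out and held in the cradle against the stop shoulders, pressing them with an estimated 12–13 N, and the job was handed in at 18.35 s; no verdict came back.

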